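# Third hand for the mixer stop

## Robot

A 6-joint arm with a two-finger parallel gripper is mounted at the origin on the work surface. World frame = base frame: x ahead of the robot, y to its left, z up, the work surface at z = 0. Lengths are in m, angles in rad, forces in N, time in s.
With the tool pointing down it reaches from about 0.2 to 0.875 m from the base axis. Payload 3.4 kg.
Tool frame: the origin (TCP) lies midway between the tips of the shut fingers; the grasp point (between the pads) lies 19 mm behind it; z points along the fingers, y is the direction in which the jaws open and shut (so a half turn about z gives the same grasp; the last joint's range is limited). The gripper opens to 94 mm and grips with 3 to 60 N. Pads are 16 mm wide; open, the fingers measure 119 mm over their backs; the gripper's body (75 mm by 177 mm) begins 78 mm behind the grasp point.
Start: joints at [-1.397, 0.276, 1.505, -0, 1.361, -0.121], TCP at [0.167, -0.55, 0.205] pointing down, gripper open.
Joint ranges: [-2.89, 2.89], [-0.75, 2.08], [0.22, 2.7], [-1.18, 4.32], [0.11, 2.71], [-2.7, 2.7]. Speed limits (rad/s): [2.57, 2.57, 3.14, 3.14, 3.14, 3.14].

## Interface

Orientations are given as a rotation vector (axis times angle).
In Python, from station import arm gives the robot as it stands. The module is installed in compiled form; this text tells all that it offers.
- The arm moves only by the shell command python3 -m creep 'ROWS' [FORCE]. ROWS is JSON, one flat list of numbers, 5 for each row, row after row: the opening, from 0 (shut) to 1 (fully open), then the shift along the tool's x, y, z in mm, then the turn about the tool's z in rad. A call has 1 to 5 rows; each row is the pose to reach, as a shift and turn from the pose commanded when the call began, along the tool's axes at that moment; what a row does not reach only later rows make up. A row lasts 1/10 s, in which the tool goes at most 50 mm and 8.59 degrees, less where a joint would pass 70% of its speed; a pose out of reach is approached as far as the arm can. A call with a gripper value outside its range is refused whole. The fingers move at their own pace and stop on an object; FORCE is the grip in N (left out, the last holds). Time passes only in rows, so rows that repeat a pose let the fingers close. It gives the time, the measured TCP pose, the force and the opening at its end, in the units of the state.
- arm.get_state(): the state, without advancing time (a new reading comes with each control period).
- arm.snapshot(name): name is "scene" or "top" or "wrist"; returns the picture (400x640x3 uint8, blue, green, red); there is no depth.
- arm.camera_info(name): a dict with "fx", "fy", "cx", "cy" (pixels), "k1" (the pictures are not rectified: a ray, as slopes to the right and down, at radius r is drawn at 1 + k1 r^2 times it, then the intrinsics apply), "eye" and "orientation" of the camera in the world. Camera axes: x right, y down, z forward; pixel columns grow to the right and rows downward; lengths in m; the calibration is good to about 2 mm. A picture is of the moment at which its call begins: read the wrist's pose just before it. camera_info takes no time and is no camera call; for the wrist camera it gives the pose at the moment of the call.
- arm.finish_job(): hands the job in, once; it reports no verdict.
The state is a dict: "clock": time; "joint_positions": joint angles; "dq": joint speeds; "effort": joint torques, N m; "eef_pos": TCP position; "eef_rot": TCP orientation; "wrist_force": force on the tool from outside, world axes, zero at the start; "ft_torque": the same for the moment, N m; "opening": finger opening in m.
Only numpy, scipy, OpenCV 4.12 (cv2) and the standard library are available. Lean on these libraries where they do the work, as an engineer would, in place of code of your own. Each camera call takes 0.05 s, during which the arm holds its last target.

## Task

Take the longer of the two oak stops out of the sheet pan, stand it flat on the counter in front of the sprung buffer, square to the buffer's black bar and with its ends even with the bar's, and push it against the bar with a steady 10 N or so (the bar about half way in) while I get the screws in. Never ram the bar all the way to its end stop, and leave the shorter stop in the pan and the bowl, reamer and scoop where they are. Hold the push steady for at least three seconds, and finish while still holding the stop pressed against the bar: do not let go.

Things in the scene. Friction and masses are not known exactly. Their poses are not given: they have to be found in the camera images.
- stop: the longer oak stop: a foot 44 (x) x 120 (y) x 20 mm high with a central lug 24 (x) x 40 (y) mm rising to 65 mm above the underside; a screw hole near each end; alike front and back; about 0.13 kg. Origin: centre of the underside, z up. At the start it stands in the pan, its y roughly along the pan's y, the shorter stop about 110 mm away along the pan's x, either one nearer.
- spare: the shorter oak stop, to be left in the pan: foot 44 x 80 x 20 mm and the same lug; origin and axes likewise.
- pan: aluminium sheet pan, fixed, 270 (x) x 200 (y) mm, rim 18 mm high, wall and floor 4 mm thick. Origin: centre of the underside, on the counter (z = 0).
- buffer: sprung buffer fixed to the counter: steel housing 36 (x) x 120 (y) x 20 mm high; before it a black bar 12 (x) x 120 (y) mm on two pins, 3 to 17 mm above the counter. Origin: centre of the housing's underside (z = 0). +x points from bar to housing: the way to push, roughly away from the robot. At rest the bar's front face is at x = -54 mm.
- bar (a joint): how far the buffer's bar is pushed in, m: 0 = out (rest), 0.020 = at its end stop. Spring: 2 N at the start of the travel and 0.8 N more for each mm, so 10 N at 0.010; it springs back when released.
- bowl: small blue enamel bowl, 120 mm across, 55 mm high, bystander; origin: centre of the underside.
- reamer: steel citrus reamer, 68 mm dish with a 46 mm high cone and a flat tail towards its -x, reaching 80 mm from the origin; bystander; origin: underside, on the cone's axis.
- scoop: white plastic flour scoop, 85 x 60 x 35 mm with a handle reaching 132 mm towards its +x, bystander; origin: centre of the underside of its bowl part.
Things that resemble listed ones, but are neither listed nor needed, are in the scene too. Leave any yellow look-alike of the buffer alone. Leave any purple look-alike of the stop alone.

How it is judged:
On the way:
1. the longer stop is held against the bar with 6 to 14 N for 3 s (contact force between stop and buffer between 6 and 14 N and value of joint bar between 0.005 and 0.015 m and height (world z) of stop between -0.004 and 0.005 m and angle between stop's own z axis and vertical below 0.08 rad and angle between the y axis of stop and the y axis of buffer, either way round below 0.1 rad and y of stop in the frame of buffer between -0.01 and 0.01 m and contact force between the fingers and stop above 3 N), for 3 s.
At the end, for the whole second after the job is handed in: Longer stop flat on the counter (within 5 mm, lean < 0.08 rad), square to the bar within 0.1 rad, centred within 10 mm, fingers pressing it on the buffer with 6-14 N, bar 5-15 mm in, still; shorter stop left in the pan. Held 3 s, and through the final second (all of step 1 and linear speed of stop below 0.02 m/s and distance of spare from where it was at the start of the episode below 0.04 m); the arm keeps its last pose, push and grip.
It fails at once if the bar is rammed to its end stop (over 18.5 mm in, or over 25 N) (value of joint bar above 0.0185 m or contact force between stop and buffer above 25 N).
It fails at once if the shorter stop is taken away or shoved (over 40 mm) (distance of spare from where it was at the start of the episode above 0.04 m).
It fails at once if bowl, reamer or scoop is moved over 30 mm (distance of any of bowl, reamer, scoop from where it was at the start of the episode above 0.03 m).
It also fails if it takes over 45 s, if anything falls off the work surface, if the arm or the gripper's body presses on something with over 40 N, if the wrist force passes 120 N, or if a joint passes its speed limit or range.

## Working session

There is one attempt and no reset: what is moved stays moved. The work goes in short steps, Python scripts to look and compute and a shell command to move; the robot and the scene stay as the last step left them, time stands still between calls to the robot, and variables do not carry over. Pictures are saved under pics/ and viewed, and the job is handed in when it is done.

```bash
mkdir -p pics
python3 - <<'E'
from station import arm
import cv2
s=arm.get_state()
for k in s: print(k,s[k])
for n in("scene","top","wrist"):
    print(n,arm.camera_info(n))
    cv2.imwrite(f"pics/{n}0.png",arm.snapshot(n))
E
```

```text
clock 0.0
joint_positions [-1.39698841e+00  2.76557120e-01  1.50612621e+00 -2.25171039e-05
  1.36070784e+00 -1.20948707e-01]
dq [ 0.00204401 -0.00020163 -0.00046074  0.00143537 -0.0011267   0.0002753 ]
effort [ 3.04960377e-03 -4.04570639e+01 -2.37225580e+01  7.04101170e-02
  3.44089069e-02 -1.30425374e-04]
eef_pos [ 0.16695548 -0.54962322  0.20462912]
eef_rot [-3.10575718e+00 -4.61071744e-01  1.09168646e-04]
wrist_force [0.13939112 0.32886303 0.18506446]
ft_torque [-0.0368907  -0.06496226 -0.02767734]
opening 0.09400499208640871
scene {'fx': 428.5206946518206, 'fy': 428.5206946518206, 'cx': 319.50794677387444, 'cy': 198.9616309909766, 'k1': 0.024908838101653476, 'eye': array([1.3220464 , 0.33906043, 1.08246668]), 'orientation': array([-1.56149521, -2.17382313,  0.74028228])}
top {'fx': 409.0346035415357, 'fy': 409.0346035415357, 'cx': 316.26154859077593, 'cy': 194.60463672091714, 'k1': -0.0006702050063932411, 'eye': array([0.44692561, 0.04959656, 1.10571643]), 'orientation': array([-2.14747404,  2.13441516, -0.12694044])}
wrist {'fx': 319.4282960628148, 'fy': 319.4282960628148, 'cx': 317.8612540443518, 'cy': 204.7234888656111, 'k1': -0.00933251542644821, 'eye': array([ 0.23240536, -0.52973211,  0.38531422]), 'orientation': array([ 2.36422832, -1.752521  , -0.21205477])}
```

View pics/top0.png

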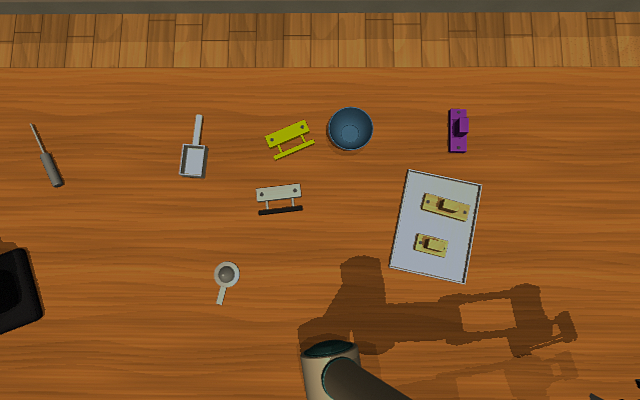

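View pics/scene0.png

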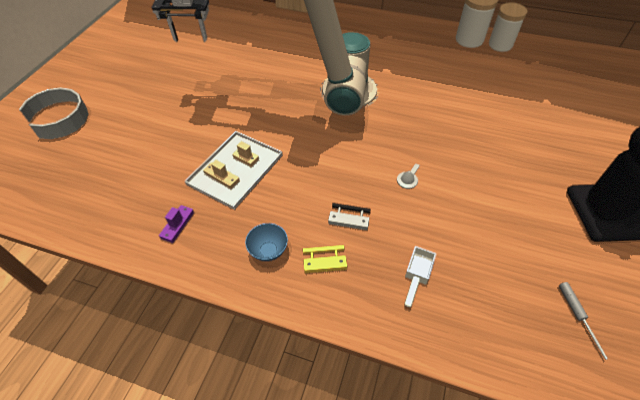

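View pics/wrist0.png

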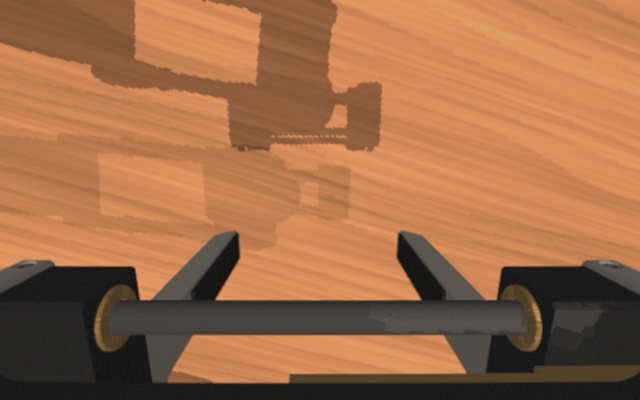

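```bash
cat > h.py <<'E'
import numpy as np, cv2
from scipy.spatial.transform import Rotation as R
def ray(ci,px):
    px=np.atleast_2d(np.float64(px))
    d=np.c_[(px[:,0]-ci['cx'])/ci['fx'],(px[:,1]-ci['cy'])/ci['fy']]
    u=d.copy()
    for _ in range(20): u=d/(1+ci['k1']*(u**2).sum(1,keepdims=True))
    return R.from_rotvec(ci['orientation']).apply(np.c_[u,np.ones(len(u))])
def toplane(ci,px,z):
    r=ray(ci,px); e=np.array(ci['eye'])
    return e+r*((z-e[2])/r[:,2])[:,None]
def proj(ci,P):
    p=R.from_rotvec(ci['orientation']).inv().apply(np.atleast_2d(P)-ci['eye'])
    u=p[:,:2]/p[:,2:]; u=u*(1+ci['k1']*(u**2).sum(1,keepdims=True))
    return np.c_[u[:,0]*ci['fx']+ci['cx'],u[:,1]*ci['fy']+ci['cy']]
E
python3 - <<'E'
import cv2,numpy as np
from h import *
im=cv2.imread("pics/top0.png")
c=im[150:300,380:500]; d=im[160:235,240:320]
cv2.imwrite("pics/cropA.png",np.hstack([cv2.resize(c,None,fx=4,fy=4,interpolation=0)[:600,:],]))
hsv=cv2.cvtColor(im,cv2.COLOR_BGR2HSV)
for p in [(430,201),(462,212),(445,207),(425,240),(440,248),(400,260),(300,193),(265,212),(340,260),(350,230)]: print(p,hsv[p[1],p[0]],im[p[1],p[0]])
s=R.from_rotvec([-3.10575718e+00,-4.61071744e-01,1.09168646e-04]).as_matrix();print(s.round(3))
E
```

```text
(430, 201) [ 27 129 168] [ 83 160 168]
(462, 212) [ 26 131 154] [ 75 143 154]
(445, 207) [ 30 120 172] [ 91 172 172]
(425, 240) [ 17 159  56] [21 41 56]
(440, 248) [ 25 135 160] [ 75 146 160]
(400, 260) [107  29 178] [178 167 158]
(300, 193) [ 71  18 159] [152 159 148]
(265, 212) [20 72 32] [23 29 32]
(340, 260) [ 14 198 152] [ 34  89 152]
(350, 230) [ 14 199 159] [ 35  93 159]
[[ 0.957  0.291 -0.   ]
 [ 0.291 -0.957  0.002]
 [ 0.    -0.002 -1.   ]]
```

View pics/cropA.png

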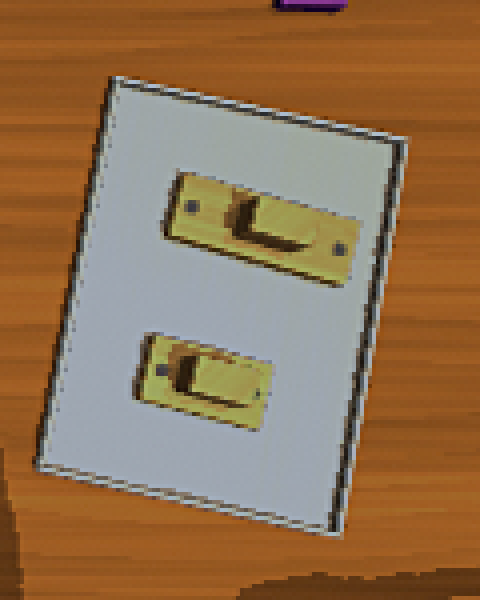

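Run:
```python
import cv2,numpy as np
from h import *
from station import arm
ci=arm.camera_info("top")
im=cv2.imread("pics/top0.png"); hsv=cv2.cvtColor(im,cv2.COLOR_BGR2HSV)
H=toplane(ci,[[428,201.7],[464.6,212.2]],.024); print("long holes",H.round(4),np.linalg.norm(H[0]-H[1]),H.mean(0).round(4))
d=H[0]-H[1]; print("stop y yaw from world y deg",np.degrees(np.arctan2(-d[0],d[1])))
m=cv2.inRange(hsv,(19,80,40),(36,255,255)); 
m[:, :385]=0;m[:,490:]=0;m[:165]=0;m[290:]=0
for c in cv2.findContours(m,0,2)[0]:
    if cv2.contourArea(c)<100: continue
    P=toplane(ci,cv2.boxPoints(cv2.minAreaRect(c)),.02); print("oak",P[:,:2].round(3).tolist(),np.linalg.norm(P[0]-P[1]).round(3),np.linalg.norm(P[2]-P[1]).round(3),P.mean(0).round(4))
P=toplane(ci,[[408,170],[481,184],[465,283],[390,267]],.018);print("pan",P.round(3).tolist(),P.mean(0))
m=cv2.inRange(hsv,(0,0,0),(180,255,50));m[:,:240]=0;m[:,320:]=0;m[:195]=0;m[225:]=0
ys,xs=np.nonzero(m);print("dark",xs.min(),xs.max(),ys.min(),ys.max(),len(xs))
crop=im[165:235,240:330];cv2.imwrite("pics/cropB.png",cv2.resize(crop,None,fx=8,fy=8,interpolation=0))
```

```text
long holes [[ 0.5793 -0.2251  0.024 ]
 [ 0.552  -0.3203  0.024 ]] 0.09905477247276855 [ 0.5657 -0.2727  0.024 ]
stop y yaw from world y deg -16.056254376528205
oak [[0.453, -0.185], [0.496, -0.197], [0.477, -0.275], [0.434, -0.263]] 0.045 0.08 [ 0.465  -0.2303  0.02  ]
oak [[0.56, -0.207], [0.604, -0.22], [0.572, -0.336], [0.528, -0.323]] 0.046 0.121 [ 0.5662 -0.2715  0.02  ]
pan [[0.666, -0.176, 0.018], [0.628, -0.369, 0.018], [0.368, -0.316, 0.018], [0.408, -0.123, 0.018]] [ 0.5176569  -0.24576685  0.018     ]
dark 259 302 197 214 201
```

View pics/cropB.png

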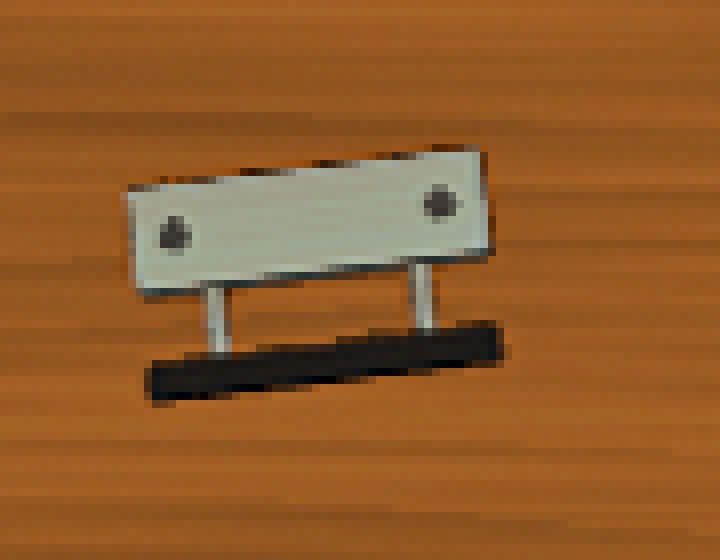

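Run:
```python
from h import *
from station import arm
ci=arm.camera_info("top")
f=lambda q:np.array(q)/8+[239.5,164.5]
b=toplane(ci,f([(146,364),(496,324),(503,358),(150,402)]),.017)
h=toplane(ci,f([(127,190),(482,146),(492,250),(137,292)]),.02)
ho=toplane(ci,f([(174,234),(440,203)]),.02)
for n,P in(("bar",b),("hous",h)):
    print(n,P.round(4).tolist(),P.mean(0).round(4),[np.linalg.norm(P[i]-P[(i+1)%4]).round(4) for i in range(4)])
    for d in (P[0]-P[1],P[3]-P[2]): print("yaw",np.degrees(np.arctan2(-d[0],d[1])))
d=ho[0]-ho[1];print("holes",ho.mean(0),np.linalg.norm(d),np.degrees(np.arctan2(-d[0],d[1])))
```

```text
bar [[0.5555, 0.2279, 0.017], [0.5696, 0.1107, 0.017], [0.5581, 0.1082, 0.017], [0.5427, 0.2263, 0.017]] [0.5565 0.1683 0.017 ] [np.float64(0.1181), np.float64(0.0117), np.float64(0.119), np.float64(0.0129)]
yaw 6.860408151250111
yaw 7.450749276417772
hous [[0.614, 0.2355, 0.02], [0.6295, 0.116, 0.02], [0.5942, 0.1122, 0.02], [0.5794, 0.2311, 0.02]] [0.6043 0.1737 0.02  ] [np.float64(0.1205), np.float64(0.0355), np.float64(0.1199), np.float64(0.0348)]
yaw 7.403218493832924
yaw 7.085732576115948
holes [0.604555   0.17454134 0.02      ] 0.08999520458588994 6.981930996463729
```

```bash
python3 -m creep '[0.75,45,-15,0,-0.1, 0.75,90,-29,0,-0.2, 0.75,135,-44,0,-0.3, 0.75,180,-58,0,-0.4, 0.75,225,-73,0,-0.5]' 30 && python3 -c "
from h import *
from station import arm
s=arm.get_state();M=R.from_rotvec(s['eef_rot']).as_matrix();print(M.round(3));d=np.array([.5659,-.272,.204])-s['eef_pos'];print('rem tool mm',1000*M.T@d,'yaw y',np.degrees(np.arctan2(M[1,1],M[0,1])),s['joint_positions'])"
```

```text
clock: 0.65
eef_pos: [0.3623, -0.4138, 0.2053]
eef_rot: [-2.894, -1.221, 0.0]
wrist_force: [0.9, -1.3, 0.6]
opening: 0.0705
[[ 0.698  0.716 -0.   ]
 [ 0.716 -0.698  0.   ]
 [-0.    -0.    -1.   ]]
rem tool mm [243.58894335  46.88341257   1.27786938] yaw y -44.249859164946244 [-9.78028494e-01  2.38402284e-01  1.55797689e+00 -7.52539699e-05
  1.34526335e+00 -2.05705930e-01]
```

```bash
python3 -m creep '[0.75,48,9,0,-0.1, 0.75,96,18,0,-0.2, 0.75,144,28,0,-0.3, 0.75,192,37,0,-0.4, 0.75,240,46,0,-0.49]'
python3 - <<'E'
from h import *
from station import arm
s=arm.get_state();M=R.from_rotvec(s['eef_rot']).as_matrix();d=np.array([.5659,-.272,.204])-s['eef_pos'];print('rem tool mm',1000*M.T@d,'yaw y',np.degrees(np.arctan2(M[1,1],M[0,1])),s['joint_positions'])
ci=arm.camera_info("wrist");im=arm.snapshot("wrist");cv2.imwrite("pics/w1.png",im)
import pickle;pickle.dump(ci,open("w1.pkl","wb"));print(ci['eye'],proj(ci,s['eef_pos']))
E
```

```text
clock: 1.15
eef_pos: [0.5634, -0.2744, 0.2052]
eef_rot: [-2.511, -1.887, 0.001]
wrist_force: [-0.0, -1.2, -0.6]
opening: 0.0705
rem tool mm [3.04221058 1.72753831 1.20863747] yaw y -16.154828532905682 [-5.64079710e-01  3.54365226e-01  1.38904566e+00 -2.93148054e-04
  1.39851380e+00 -2.82074496e-01]
[ 0.5822972  -0.20818304  0.38577543] [[318.1944961 244.7314902]]
```

View pics/w1.png

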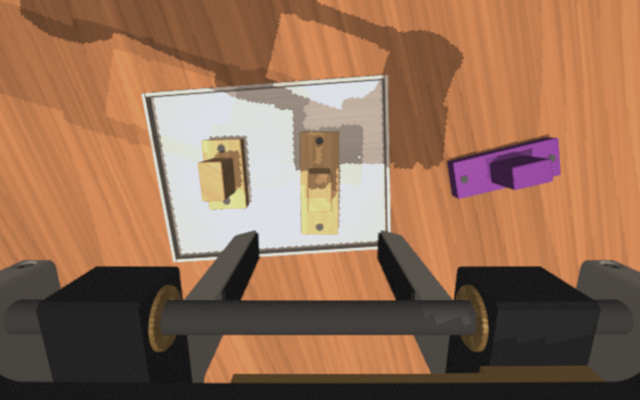

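Run:
```python
from h import *
import pickle
ci=pickle.load(open("w1.pkl","rb"))
H=toplane(ci,[[319.3,141.3],[319.6,226.8]],.024);d=H[0]-H[1]
print(H.round(4),np.linalg.norm(d),H.mean(0),np.degrees(np.arctan2(-d[0],d[1])))
L=toplane(ci,[[309,188],[331,188],[331,209],[309,209]],.069);print(L.round(4),L.mean(0))
im=cv2.imread("pics/w1.png");cv2.imwrite("pics/w1c.png",cv2.resize(im[120:250,270:370],None,fx=4.5,fy=4.5,interpolation=0))
```

```text
[[ 0.5796 -0.2239  0.024 ]
 [ 0.5523 -0.3197  0.024 ]] 0.09958698063261043 [ 0.56593391 -0.27180562  0.024     ] -15.885002410840377
[[ 0.5571 -0.2635  0.069 ]
 [ 0.5784 -0.2697  0.069 ]
 [ 0.5725 -0.2907  0.069 ]
 [ 0.5509 -0.2845  0.069 ]] [ 0.56474127 -0.27708774  0.069     ]
```

View pics/w1c.png

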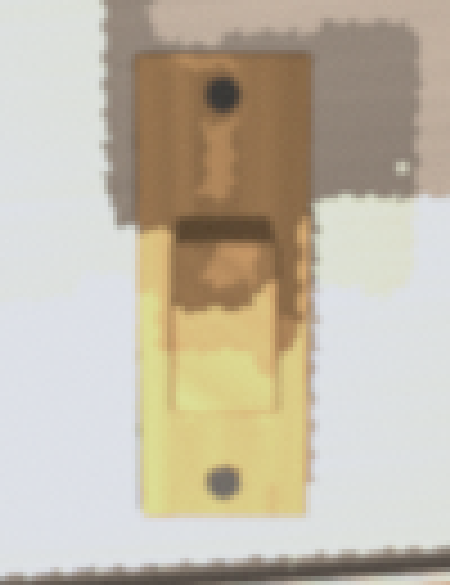

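```bash
python3 -m creep '[0.75,3,2,40,0, 0.75,3,2,80,0, 0.75,3,2,120,0, 0.75,3,2,150,0, 0.75,3,2,172,0]' && python3 -m creep '[0.6,0,0,1,0, 0.2,0,0,1,0, 0,0,0,1,0, 0,0,0,1,0, 0,0,0,1,0]' 40
```

```text
clock: 1.7
eef_pos: [0.5633, -0.2728, 0.0307]
eef_rot: [-2.513, -1.88, 0.002]
wrist_force: [0.2, 0.4, 0.5]
opening: 0.0706
clock: 2.2
eef_pos: [0.5656, -0.2741, 0.0339]
eef_rot: [2.513, 1.881, 0.001]
wrist_force: [0.0, 0.1, 0.4]
opening: 0.034
```

```bash
python3 -m creep '[0,0,0,0,0, 0,0,0,0,0, 0,0,0,0,0]'
python3 - <<'E'
from h import *
from station import arm
for i in range(3):
    cv2.imwrite("pics/w2.png",arm.snapshot("wrist"))
    s=arm.get_state();print(s['clock'],s['eef_pos'],s['opening'],s['wrist_force'])
E
```

```text
clock: 2.5
eef_pos: [0.5652, -0.2738, 0.0332]
eef_rot: [2.514, 1.882, 0.0]
wrist_force: [0.3, 0.8, 3.2]
opening: 0.0237
2.55 [ 0.56518179 -0.27384067  0.03323933] 0.02401537048111697 [-0.57489143 -0.20162963  4.53701392]
2.6 [ 0.56519067 -0.27383085  0.03324217] 0.023929915496579617 [-0.91780963  0.0642849   6.26813116]
2.65 [ 0.56519466 -0.27387512  0.033246  ] 0.02341332158019212 [-0.65183863  0.60923819  5.63825026]
```

View pics/w2.png

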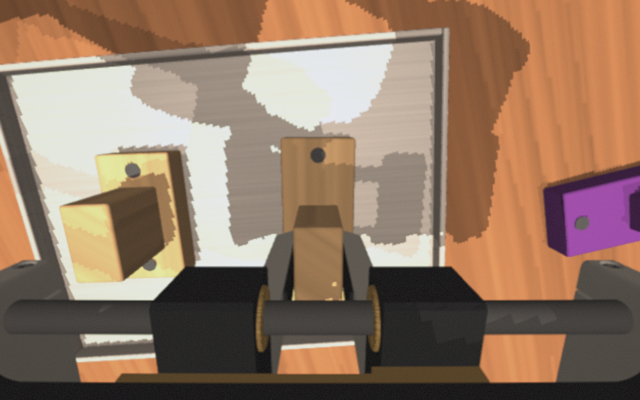

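```bash
python3 -m creep '[0,0,0,-20,0, 0,0,0,-50,0, 0,0,0,-90,0, 0,20,-9,-100,-0.03, 0,55,-25,-100,-0.08]' 60 && python3 -c "
from h import *
from station import arm
s=arm.get_state();M=R.from_rotvec(s['eef_rot']).as_matrix();d=np.array([.4991,.1589,.133])-s['eef_pos'];print(s['opening'],'rem tool mm',1000*M.T@d,'yaw y',np.degrees(np.arctan2(M[1,1],M[0,1])))"
```

```text
clock: 3.15
eef_pos: [0.5577, -0.2148, 0.1338]
eef_rot: [2.435, 1.978, 0.003]
wrist_force: [-0.2, 1.5, -1.7]
opening: 0.0239
0.023943022573972086 rem tool mm [ 3.53779024e+02 -1.33956907e+02 -3.22071026e-01] yaw y -11.819753974255581
```

```bash
python3 -m creep '[0,40,-15,0,-0.04, 0,80,-30,0,-0.08, 0,120,-45,0,-0.12, 0,160,-61,0,-0.16, 0,200,-76,0,-0.2]' && python3 -c "
from h import *
from station import arm
s=arm.get_state();M=R.from_rotvec(s['eef_rot']).as_matrix();d=np.array([.4991,.1589,.133])-s['eef_pos'];print(s['opening'],'rem tool mm',1000*M.T@d,'yaw y',np.degrees(np.arctan2(M[1,1],M[0,1])))"
```

```text
clock: 3.65
eef_pos: [0.5204, 0.0004, 0.131]
eef_rot: [-2.223, -2.216, 0.002]
wrist_force: [0.6, 0.1, -1.7]
opening: 0.0236
0.02358175390008408 rem tool mm [158.44210713 -21.88271142  -1.75184843] yaw y -0.193600285653647
```

```bash
python3 -m creep '[0,40,-6,0,-0.04, 0,80,-11,0,-0.08, 0,120,-17,0,-0.11, 0,150,-21,0,-0.127, 0,158,-22,0,-0.127]'
python3 - <<'E'
from h import *
from station import arm
import pickle
s=arm.get_state();M=R.from_rotvec(s['eef_rot']).as_matrix();d=np.array([.4991,.1589,.133])-s['eef_pos'];print(s['opening'],'rem tool mm',1000*M.T@d,'yaw y',np.degrees(np.arctan2(M[1,1],M[0,1])))
ci=arm.camera_info("wrist");im=arm.snapshot("wrist");cv2.imwrite("pics/w3.png",im);pickle.dump(ci,open("w3.pkl","wb"))
cv2.imwrite("pics/t3.png",cv2.resize(arm.snapshot("top")[150:270,210:350],None,fx=5,fy=5,interpolation=0))
E
```

```text
clock: 4.15
eef_pos: [0.4991, 0.159, 0.1311]
eef_rot: [-2.076, -2.354, 0.002]
wrist_force: [0.5, -0.3, -1.9]
opening: 0.0237
0.023706800462226188 rem tool mm [-0.0700642  -0.00477669 -1.88603991] yaw y 7.1950692233168985
```

View pics/w3.png

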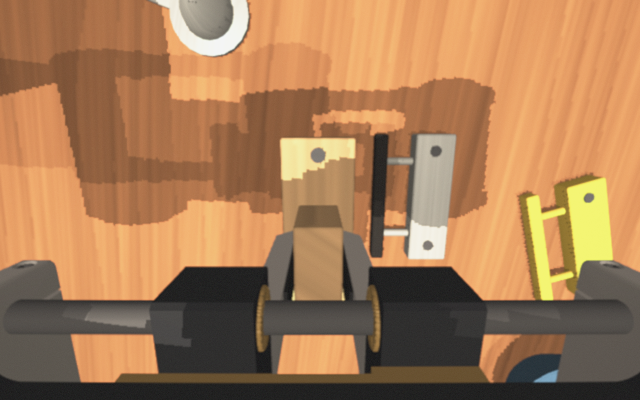

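View pics/t3.png

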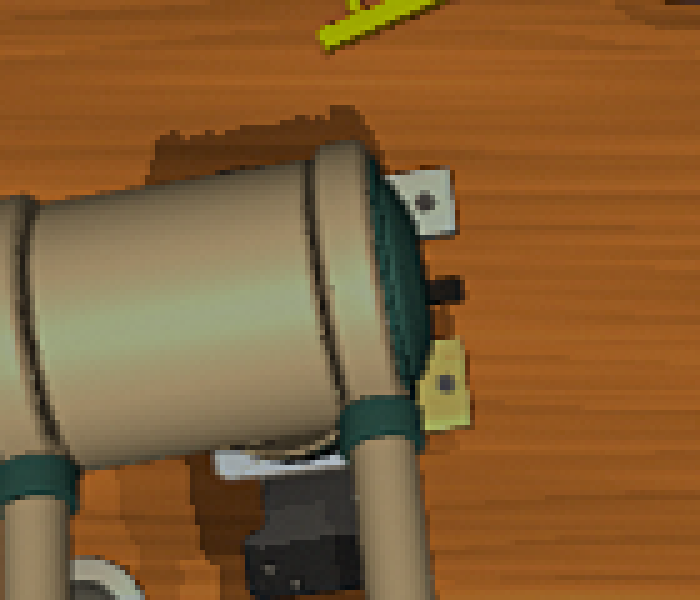

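Run:
```python
from h import *
import pickle
ci=pickle.load(open("w3.pkl","rb"))
H=toplane(ci,[[435.8,151],[427.8,245.3]],.020);d=H[0]-H[1]
print("buf",H.round(4),np.linalg.norm(d),H.mean(0),np.degrees(np.arctan2(-d[0],d[1])))
B=toplane(ci,[[374,134],[388,134],[383,257],[370,257]],.017);print("bar",B.round(4),B.mean(0)); d=B[0]-B[3];print(np.degrees(np.arctan2(-d[0],d[1])),np.linalg.norm(d))
S=toplane(ci,[[318,155],[281,138],[355,138]],.122);print("stop",S.round(4),np.linalg.norm(S[1]-S[2]))
a=np.radians(7.2);ex=np.array([np.cos(a),np.sin(a)]);ey=np.array([-ex[1],ex[0]])
c=np.array([.6043,.174])
t=np.array([.4991,.159])
for p in S: print("stop pt rel tcp",(p[:2]-t)@ex,(p[:2]-t)@ey)
```

```text
buf [[0.5985 0.2197 0.02  ]
 [0.61   0.1299 0.02  ]] 0.09050751664489758 [0.60426205 0.1747733  0.02      ] 7.275524465936898
bar [[0.5411 0.2274 0.017 ]
 [0.5536 0.229  0.017 ]
 [0.5697 0.1112 0.017 ]
 [0.557  0.1096 0.017 ]] [0.55537213 0.16932359 0.017     ]
7.669279218014491 0.11885539633324486
stop [[0.4925 0.2113 0.122 ]
 [0.4698 0.2183 0.122 ]
 [0.5126 0.2237 0.122 ]] 0.043082596158422
stop pt rel tcp -3.986734380011977e-05 0.05268055484078801
stop pt rel tcp -0.021587474550686075 0.06250203338123606
stop pt rel tcp 0.021495121471558718 0.06250545883528204
```

```bash
python3 -m creep '[0,0,0,30,0, 0,0,0,60,0, 0,0,0,85,0, 0,0,0,97,0, 0,0,0,97,0]' && python3 -m creep '[0,0,0,2,0, 0,0,0,2,0]' && python3 -m creep '[0,0,0,1,0, 0,0,0,1,0]'
```

```text
clock: 4.75
eef_pos: [0.5004, 0.1543, 0.0337]
eef_rot: [-2.083, -2.349, 0.006]
wrist_force: [-1.4, 1.0, -0.4]
opening: 0.0237
clock: 4.95
eef_pos: [0.5029, 0.1555, 0.0344]
eef_rot: [2.083, 2.35, 0.002]
wrist_force: [0.3, 0.5, -0.3]
opening: 0.0234
clock: 5.15
eef_pos: [0.5023, 0.1557, 0.0332]
eef_rot: [2.082, 2.351, 0.002]
wrist_force: [-0.8, -0.5, -0.9]
opening: 0.0236
```

```bash
python3 -m creep '[0,0,0,2,0, 0,0,0,2,0]' && python3 -m creep '[0,0,0,1,0, 0,0,0,1,0]'
python3 - <<'E'
from h import *
from station import arm
import pickle
s=arm.get_state();M=R.from_rotvec(s['eef_rot']).as_matrix();print(M.round(4),s['joint_positions'],s['wrist_force'])
ci=arm.camera_info("wrist");im=arm.snapshot("wrist");cv2.imwrite("pics/w4.png",im);pickle.dump(ci,open("w4.pkl","wb"));print(ci['eye'])
E
```

```text
clock: 5.35
eef_pos: [0.5017, 0.1557, 0.0304]
eef_rot: [2.083, 2.352, -0.0]
wrist_force: [-0.2, 0.3, -1.0]
opening: 0.0235
clock: 5.55
eef_pos: [0.5017, 0.1556, 0.0293]
eef_rot: [-2.083, -2.352, 0.0]
wrist_force: [0.4, 0.2, -0.5]
opening: 0.0235
[[-1.208e-01  9.927e-01 -3.000e-04]
 [ 9.927e-01  1.208e-01 -2.000e-04]
 [-1.000e-04 -3.000e-04 -1.000e+00]] [ 1.68366926e-01  3.64836777e-01  1.86430840e+00 -1.58907125e-04
  9.12736120e-01  4.73854224e-02] [ 0.37941622  0.16937772 -0.49709922]
[0.49319977 0.22411367 0.2098827 ]
```

View pics/w4.png

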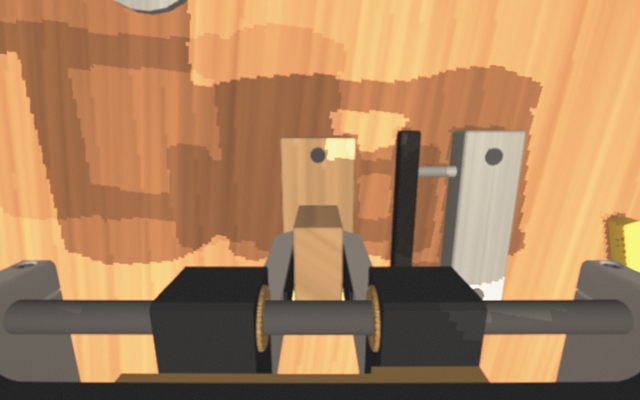

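Run:
```python
from h import *
import pickle
ci=pickle.load(open("w4.pkl","rb"))
im=cv2.imread("pics/w4.png");cv2.imwrite("pics/w4c.png",cv2.resize(im[120:310,270:540],None,fx=2.9,fy=2.9,interpolation=0))
H=toplane(ci,[[494,156.5]],.020);print("hole",H.round(4))
B=toplane(ci,[[398,131.5],[420,131.5],[411,267],[390.5,267]],.017);print("bar",B.round(4)); d=B[0]-B[3];print(np.degrees(np.arctan2(-d[0],d[1])))
Hs=toplane(ci,[[464,131],[525,131]],.020);print("housing",Hs.round(4),np.linalg.norm(Hs[0]-Hs[1]))
S=toplane(ci,[[318,155],[281,138],[355.5,138]],.020);print("stop",S.round(4),np.linalg.norm(S[1]-S[2]))
t=np.array([.5017,.1556]);a=np.radians(6.93);ex=np.array([np.cos(a),np.sin(a)]);ey=np.array([-ex[1],ex[0]])
for p in S: print("stop pt rel tcp",(p[:2]-t)@ex,(p[:2]-t)@ey)
for p in [*B,*H,*Hs]: print("buf pt rel tcp",(p[:2]-t)@ex,(p[:2]-t)@ey)
```

```text
hole [[0.5989 0.2197 0.02  ]]
bar [[0.5405 0.227  0.017 ]
 [0.5534 0.2286 0.017 ]
 [0.5645 0.143  0.017 ]
 [0.5512 0.1414 0.017 ]]
7.1031524776268
housing [[0.5779 0.232  0.02  ]
 [0.6133 0.2364 0.02  ]] 0.03566903337500273
stop [[0.4954 0.2079 0.02  ]
 [0.4728 0.2151 0.02  ]
 [0.5159 0.2203 0.02  ]] 0.04339815781871307
stop pt rel tcp 2.3754794068384407e-05 0.05271910698606214
stop pt rel tcp -0.021531124823822037 0.06254515189680933
stop pt rel tcp 0.021867032278243242 0.062553038745836
buf pt rel tcp 0.047168604217559564 0.06622767486905165
buf pt rel tcp 0.060157092387214124 0.0662456515137214
buf pt rel tcp 0.06084926680982789 -0.020117117571075677
buf pt rel tcp 0.04742950150848301 -0.020102410346292298
buf pt rel tcp 0.10423976688993632 0.051936599036749256
buf pt rel tcp 0.08481288882608715 0.0666190590104454
buf pt rel tcp 0.12048180736143359 0.06670957103106999
```

View pics/w4c.png

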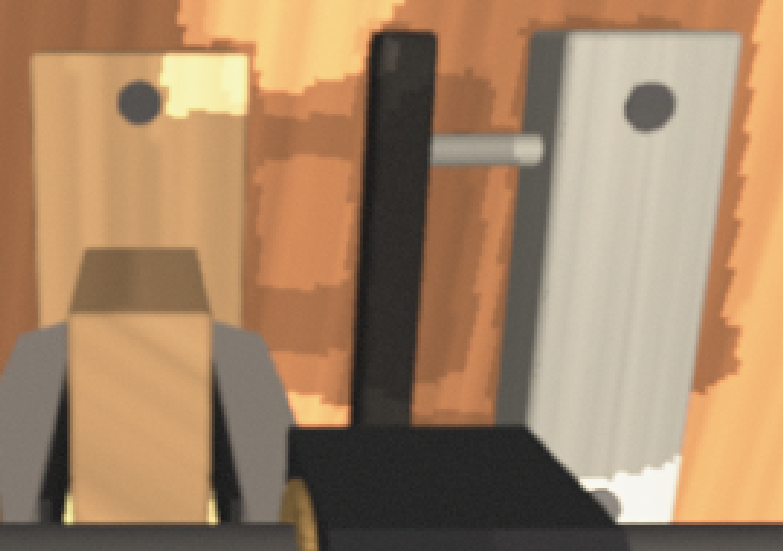

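```bash
python3 -m creep '[0,2,5,0,0, 0,4,10,0,-0.004, 0,4,15,0,-0.004, 0,4,18,0,-0.004, 0,4,18,0,-0.004]'
python3 - <<'E'
from h import *
from station import arm
import pickle
s=arm.get_state();M=R.from_rotvec(s['eef_rot']).as_matrix();print(M.T@s['wrist_force'],s['wrist_force'],s['eef_pos'],s['ft_torque'])
ci=arm.camera_info("wrist");im=arm.snapshot("wrist");cv2.imwrite("pics/w5c.png",cv2.resize(im[120:310,270:540],None,fx=2.9,fy=2.9,interpolation=0));pickle.dump(ci,open("w5.pkl","wb"))
E
```

```text
clock: 6.1
eef_pos: [0.52, 0.1619, 0.0294]
eef_rot: [2.078, 2.356, 0.001]
wrist_force: [0.7, 0.1, -0.5]
opening: 0.0236
[-0.0265446   0.70173989  0.53425828] [ 0.69985426  0.06113496 -0.53389319] [0.52000664 0.16188408 0.02938704] [-0.05626148 -0.08985572 -0.02293748]
```

View pics/w5c.png

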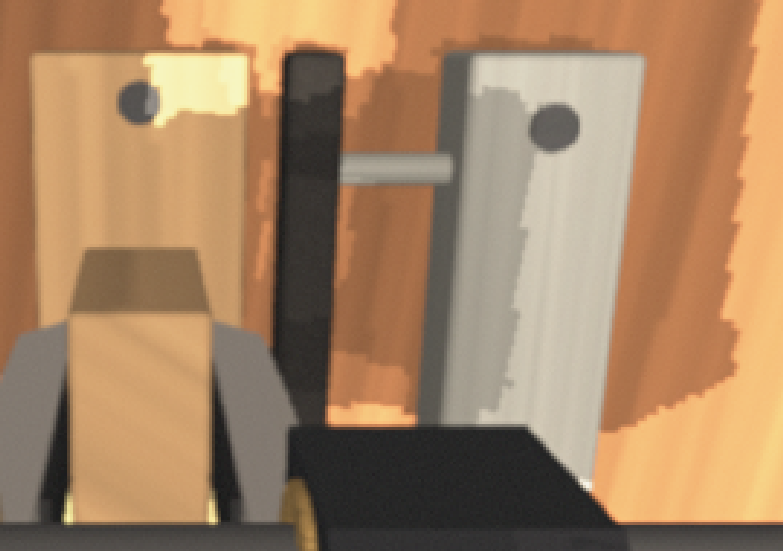

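```bash
python3 -m creep '[0,0,3,0,0, 0,0,6,0,0, 0,0,9,0.5,0, 0,0,11,1,0, 0,0,11,1,0]' 60
```

```text
clock: 6.65
eef_pos: [0.5277, 0.1628, 0.0293]
eef_rot: [-2.076, -2.353, 0.006]
wrist_force: [-5.8, -1.2, 10.5]
opening: 0.0237
```

```bash
python3 -m creep '[0,0,0,0,0, 0,0,0,0,0]'
python3 - <<'E'
from h import *
from station import arm
import pickle
s=arm.get_state();M=R.from_rotvec(s['eef_rot']).as_matrix();print(M.round(4)[:,2],M.T@s['wrist_force'],s['eef_pos'],s['ft_torque'])
ci=arm.camera_info("wrist");im=arm.snapshot("wrist");cv2.imwrite("pics/w6.png",im);cv2.imwrite("pics/w6c.png",cv2.resize(im[120:310,270:540],None,fx=2.9,fy=2.9,interpolation=0));pickle.dump(ci,open("w6.pkl","wb"))
E
```

```text
clock: 6.85
eef_pos: [0.5276, 0.1628, 0.0293]
eef_rot: [-2.076, -2.354, 0.006]
wrist_force: [-5.6, -1.6, 9.3]
opening: 0.0234
[-4.6e-03 -9.0e-04 -1.0e+00] [-0.89310048 -5.81791424 -9.27488821] [0.52764581 0.162812   0.0293011 ] [-0.16023873  1.02795421 -0.00470967]
```

View pics/w6c.png

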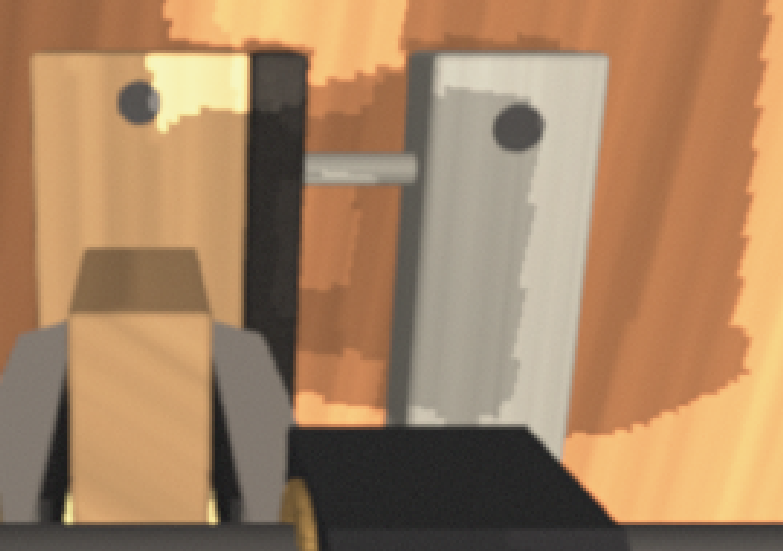

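```bash
python3 -m creep '[0,0,2,0,0, 0,0,4,0,0, 0,0,6,0,0, 0,0,6,0,0, 0,0,6,0,0]'
python3 - <<'E'
from h import *
from station import arm
s=arm.get_state();M=R.from_rotvec(s['eef_rot']).as_matrix();print(M.round(4)[:,2],M.T@s['wrist_force'],s['eef_pos'],s['ft_torque'],(s['eef_pos']-[.5276,.1628,0])[:2]@[.992,.125])
im=arm.snapshot("wrist");cv2.imwrite("pics/w7c.png",cv2.resize(im[120:310,270:540],None,fx=2.9,fy=2.9,interpolation=0))
E
```

```text
clock: 7.4
eef_pos: [0.5296, 0.1631, 0.0294]
eef_rot: [-2.073, -2.35, 0.015]
wrist_force: [-11.2, -1.9, 17.4]
opening: 0.0235
[-0.0122 -0.0019 -0.9999] [ -0.54066595 -11.52398638 -17.2401653 ] [0.52963798 0.16305972 0.02944127] [-0.406234    2.3657984  -0.09642379] 0.002054139174273918
```

View pics/w7c.png

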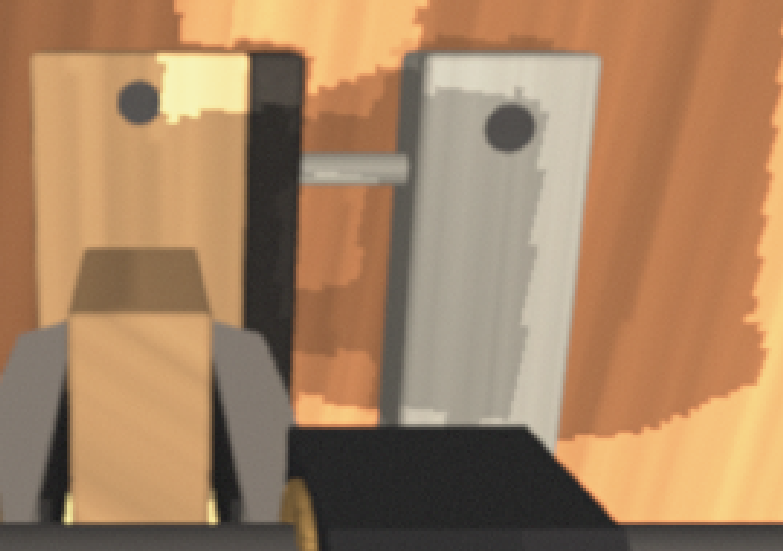

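```bash
python3 -m creep '[0,0,0,-0.5,0, 0,0,0,-1,0, 0,0,0,-1,0, 0,0,0,-1,0]'
python3 - <<'E'
from h import *
from station import arm
s=arm.get_state();M=R.from_rotvec(s['eef_rot']).as_matrix();print(M.round(4)[:,2],M.T@s['wrist_force'],s['eef_pos'],s['ft_torque'],(s['eef_pos']-[.5276,.1628,0])[:2]@[.992,.125])
E
```

```text
clock: 7.85
eef_pos: [0.5306, 0.1632, 0.0294]
eef_rot: [-2.074, -2.35, 0.013]
wrist_force: [-9.1, -0.9, 10.0]
opening: 0.0236
[-0.0106 -0.0016 -0.9999] [ 0.26159872 -9.20519084 -9.884802  ] [0.53059878 0.16320792 0.02942199] [-0.29178952  1.7072581  -0.10463082] 0.003025775511548727
```

```bash
python3 -m creep '[0,0,0,-0.5,0, 0,0,0,-1,0, 0,0,2,-1,0, 0,0,4,-1,0, 0,0,4,-1,0]'
python3 - <<'E'
from h import *
from station import arm
s=arm.get_state();M=R.from_rotvec(s['eef_rot']).as_matrix();print(M.round(4)[:,2],M.T@s['wrist_force'],s['eef_pos'],s['ft_torque'],(s['eef_pos']-[.5276,.1628,0])[:2]@[.992,.125])
E
```

```text
clock: 8.35
eef_pos: [0.5341, 0.1637, 0.0295]
eef_rot: [-2.073, -2.35, 0.015]
wrist_force: [-8.3, -1.0, 4.3]
opening: 0.0235
[-0.0121 -0.0018 -0.9999] [ 0.03954388 -8.43877665 -4.17720709] [0.53411862 0.16365822 0.02948524] [-0.28204103  1.55653927 -0.03852281] 0.00657374854102036
```

```bash
python3 -m creep '[0,0,2,0,0, 0,0,4,-0.3,0, 0,0,6,-0.3,0, 0,0,6,-0.3,0, 0,0,6,-0.3,0]'
python3 - <<'E'
from h import *
from station import arm
s=arm.get_state();M=R.from_rotvec(s['eef_rot']).as_matrix();print(M.round(4)[:,2],M.T@s['wrist_force'],s['eef_pos'],s['ft_torque'],(s['eef_pos']-[.5276,.1628,0])[:2]@[.992,.125])
im=arm.snapshot("wrist");cv2.imwrite("pics/w8c.png",cv2.resize(im[120:310,270:540],None,fx=2.9,fy=2.9,interpolation=0))
E
```

```text
clock: 8.85
eef_pos: [0.5376, 0.1641, 0.0296]
eef_rot: [-2.071, -2.348, 0.02]
wrist_force: [-12.0, -1.3, 6.8]
opening: 0.0237
[-0.0167 -0.0025 -0.9999] [  0.23844898 -12.16066461  -6.60711197] [0.5376374  0.16406122 0.0296049 ] [-0.32045824  2.26620408 -0.05742023] 0.010114755726870829
```

View pics/w8c.png

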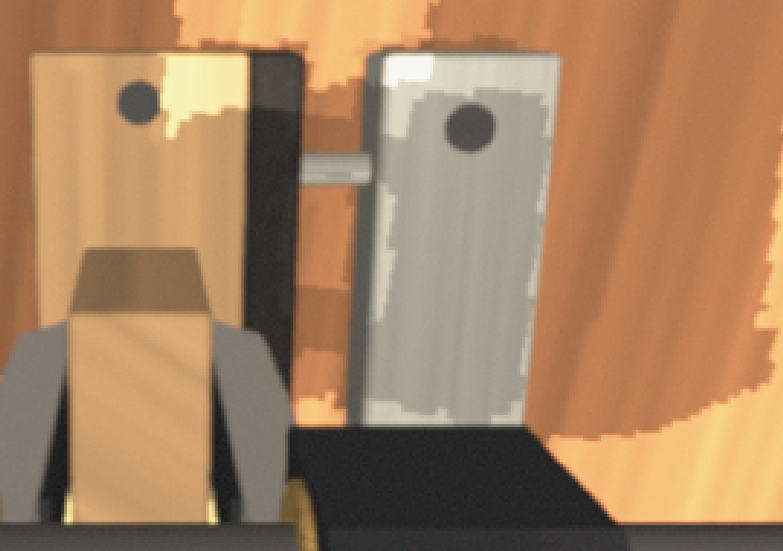

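```bash
for i in 1 2 3 4 5 6 7 8; do python3 -m creep '[0,0,0,0,0, 0,0,0,0,0, 0,0,0,0,0, 0,0,0,0,0, 0,0,0,0,0]' | egrep 'clock|pos|force'; done
python3 - <<'E'
from h import *
from station import arm
s=arm.get_state();M=R.from_rotvec(s['eef_rot']).as_matrix();print(M.round(4)[:,2],M.T@s['wrist_force'],s['eef_pos'],s['opening'],(s['eef_pos']-[.5276,.1628,0])[:2]@[.992,.125])
im=arm.snapshot("wrist");cv2.imwrite("pics/w9.png",im)
im=arm.snapshot("scene");cv2.imwrite("pics/s9.png",cv2.resize(im[100:300,180:480],None,fx=2.6,fy=2.6))
E
```

```text
clock: 9.4
eef_pos: [0.5376, 0.1641, 0.0296]
wrist_force: [-11.6, -2.0, 6.4]
clock: 9.9
eef_pos: [0.5376, 0.1641, 0.0296]
wrist_force: [-11.5, -1.3, 5.8]
clock: 10.4
eef_pos: [0.5376, 0.1641, 0.0296]
wrist_force: [-10.7, -0.4, 6.5]
clock: 10.9
eef_pos: [0.5376, 0.1641, 0.0296]
wrist_force: [-11.4, -2.3, 7.1]
clock: 11.4
eef_pos: [0.5376, 0.1641, 0.0296]
wrist_force: [-11.1, -1.1, 6.2]
clock: 11.9
eef_pos: [0.5376, 0.1641, 0.0296]
wrist_force: [-11.2, -0.9, 7.4]
clock: 12.4
eef_pos: [0.5376, 0.1641, 0.0296]
wrist_force: [-11.5, -2.2, 6.8]
clock: 12.9
eef_pos: [0.5376, 0.1641, 0.0296]
wrist_force: [-10.4, -1.3, 6.7]
[-0.0166 -0.0025 -0.9999] [  0.03894583 -10.60739393  -6.49437293] [0.53760241 0.16409653 0.02958385] 0.02369032223608473 0.01008446033747122
```

View pics/s9.png

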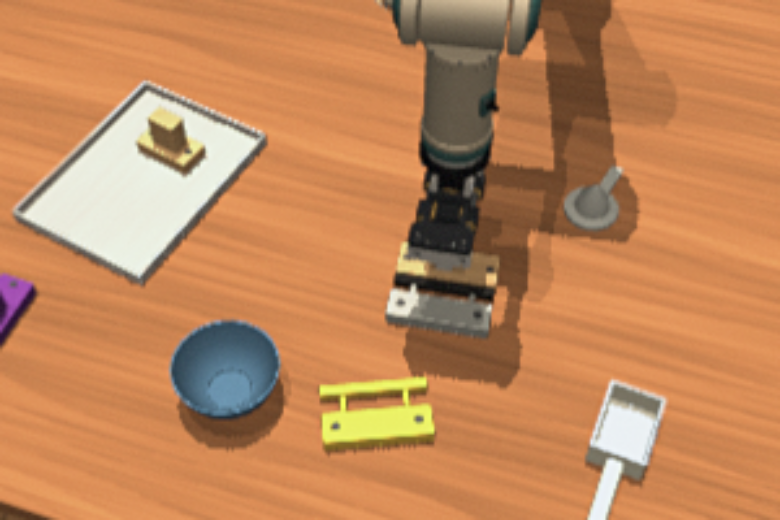

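View pics/w9.png

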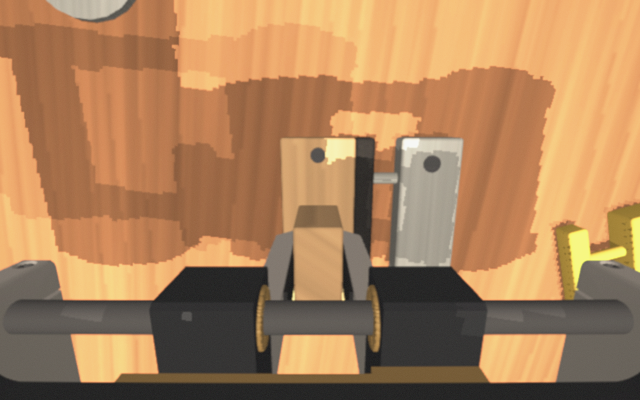

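```bash
python3 -c "
from station import arm
print(arm.finish_job()); s=arm.get_state(); print(s['clock'],s['eef_pos'],s['wrist_force'],s['opening'])"
```

```text
the job is handed in; nothing more can be done
None
the job is handed in; nothing more can be done
```

I took the longer stop from the pan and stood it on the counter, square to the buffer. It is pressed against the bar, and I handed the job in at about 13 s without letting go.

**Hold:** The push was steady for about 4 s. The gripper did not move, and the wrist force along the push was 10.5–12 N. I put about 2 N of that down to the stop dragging on the counter, leaving roughly 8–10 N on the bar.

**Last checks:**
- **Bar travel:** The arm position gave 10 mm in. The wrist picture gave 8.5–10 mm, so the two disagree by 1–2 mm, but both are well inside 5–15 mm.
- **Alignment:** The stop's ends were even with the bar's to within the picture's accuracy, about 1 mm. I saw no visible angle between stop and bar.
- **Lean:** The tool leaned about 0.017 rad under the push (limit 0.08).
- **Other things:** In the last scene picture the shorter stop was still in the pan, and the bowl, reamer and scoop had not visibly moved.

**Went wrong on the way:**
- **Sideways drift:** The arm drifted about 4 mm sideways while lowering the stop. I measured it with the wrist camera and corrected it before pushing.
- **Too much downward pressure:** The first push pressed the stop down with up to 17 N, and it dragged on the counter. I lifted about 2 mm to ease it, then pushed on to the final position.

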